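# Index the well plate under the reader and hold the lid open for a check

## Task

With the plate reader's lid shut, push the plate carrier by its knob along the rail until it clicks into the reading station under the lid (not past it). Then lift the lid by its bar handle to about 45 degrees so that a colleague can check the plate: it would fall shut by itself, so finish while your gripper is still holding it steadily there. Leave the other things on the bench where they stand.

Things in the scene. Friction and masses are not known exactly. Their poses are not given: they have to be found in the camera images.
- reader: Plate reader's fixed base. Origin on the bench under its housing's centre; x points to the hinge side (away from the robot), y along the rail to its loading end, z up; level, yaw -0.1 to 0.3. Housing 220 x 200, 75 high, open at both y ends, the lid on top. Rail from y -150 to 370 mm, top 30 mm high. A steel index post (12 x 12, 30 high) stands beside the rail at x -108, y 160 mm.
- carrier (a joint): Travel (m) of the aluminium carrier with a white well plate: 0 at the loading end, grows along the reader's -y into the housing. Reading station at 0.140: knob and the carrier's side finger then level with the index post. Friction 1 N + 4 N per m/s. A sprung ball resists by 7 N from about 15 to 8 mm before it, then drops in (to within 3 mm); 7 N to leave. Rail goes on to 0.190.
- carrier_knob (a point): Point on the axis of the carrier's upright black push knob, 70 mm above the bench: post 16 mm dia, cap 20 mm dia, from 40 to 86 mm above the bench, on the carrier's tail outside the housing. In the reading station it is at x -30, y 160 mm of the reader (housing ends at y 100). Moves with the carrier.
- lid (a joint): Opening angle (rad) of the grey lid: 0 shut, 0.785 = 45 degrees, stop at 1.35. Hinged along the reader's y at its far side; the front edge rises. No stay or catch: it falls shut from any angle when let go. Mass 0.35 to 0.7 kg, about 2 to 4 N at the bar.
- lid_hinge (a point): Fixed point on the hinge line, middle of its length: x 100, y 0 mm of the reader, 82 mm above the bench. The lid panel reaches 215 mm from here to its front edge; 210 mm wide, 12 mm thick.
- lid_bar (a point): Middle of the lid's handle: round steel bar 12 mm dia, 120 mm long, parallel to the hinge line and 260 mm from it, in the lid's plane, 82 mm above the bench when shut. Its axis is 45 mm ahead of the lid's front edge, on a 12 mm rod at each end, so a finger fits between bar and lid. Moves with the lid.
- bottle_mid (a point): Bystander: brown glass bottle, white cap, 64 dia x 150 tall (mm), loose on the bench; the point is at its middle, half-way up. To be left alone.
- beaker_mid (a point): Bystander: open glass beaker, 68 dia x 85 tall (mm), loose on the bench; the point is at its middle, half-way up. To be left alone.
- tube_rack_mid (a point): Bystander: blue tube rack 70 x 130 x 85 with eight capped tubes (mm), loose on the bench; the point is at its middle, half-way up. To be left alone.
- jar_mid (a point): Bystander: small jar, blue cap, 60 dia x 75 tall (mm), loose on the bench; the point is at its middle, half-way up. To be left alone.
- timer_mid (a point): Bystander: flat white bench timer 60 x 60 x 22 (mm), loose on the bench; the point is at its middle, half-way up. To be left alone.

How it is judged:
By the outcome, as a careful person would: the job done as asked, in the order asked, and still so for the second after the job is handed in, while the arm keeps its last pose, push and grip.
It also fails if it takes over 59 s, if anything falls off the work surface, if the arm or the gripper's body presses on something with over 40 N, if the wrist force passes 120 N, or if a joint passes its speed limit or range.

## Robot

A 7-joint arm with a two-finger parallel gripper is mounted at the origin on the work surface. World frame = base frame: x ahead of the robot, y to its left, z up, the work surface at z = 0. Lengths are in m, angles in degrees, forces in N, time in s.
With the tool pointing down it reaches from about 0.425 to 0.875 m from the base axis. Payload 4.7 kg.
Tool frame: the origin (TCP) lies at the very end of the fingers, on their centre line; the grasp point (between the pads) lies 19 mm behind it; z points along the fingers, y is the direction in which the jaws open and shut (so a half turn about z gives the same grasp; the last joint's range is limited). The gripper opens to 87 mm and grips with 3 to 60 N. Pads are 19 mm wide; open, the fingers measure 117 mm over their backs; the gripper's body (75 mm by 190 mm) begins 51 mm behind the grasp point.
Start: joints at [-70.812, 18.392, -4.016, 83.108, 1.295, 78.541, -3.26], TCP at [0.205, 0.617, 0.223] pointing down, gripper open.
Joint ranges: [-163.93, 163.93], [-17.29, 119.83], [-79.2, 71.16], [3.27, 140.29], [-89.18, 269.18], [5.43, 117.66], [-154.24, 154.24]. Speed limits (degrees/s): [147.25, 147.25, 180, 180, 180, 180, 180].

## Interface

Orientations are given as [roll, pitch, yaw] about the fixed x, y, z axes, in that order (R = Rz(yaw) Ry(pitch) Rx(roll)).
In Python, from cell import * gives the robot as it stands.
- The arm moves only by the tool drive_tool, never from a script. Its argument "moves" is text: rows parted by semicolons, each of 5 numbers parted by spaces: the shift along the tool's x, y, z in m, then the turn about the tool's z in degrees, then the gripper's target within -1 to 1 (fully open at 1, half-way at 0, shut at -1). In form: x y z yaw fingers; .... A call has exactly 8 rows; each row is the pose to reach, as a shift and turn from the pose commanded when the call began, along the tool's axes at that moment; what a row does not reach only later rows make up. A row lasts 1/10 s, in which the tool goes at most 50 mm and 8.59 degrees, less where a joint would pass 70% of its speed; a pose out of reach is approached as far as the arm can. A call with a gripper value outside its range is refused whole. The fingers move at their own pace and stop on an object; "grip_force" is the grip in N (left out, the last holds). Time passes only in rows, so rows that repeat a pose let the fingers close, or fill a call up. It gives the time, the measured TCP pose, the force and the opening at its end, in the units of the state.
- get_obs(): the state, without advancing time (a new reading comes with each control period).
- read_camera(name): name is "scene" or "top" or "wrist"; returns (picture, depth): 384x512x3 uint8, red, green, blue; 384x512 float32, m along the optical axis (not along the pixel's ray), 0 where there is no reading.
- calibration(name): a dict with "intrinsics" (3x3 intrinsics, pixels), "k1" (the pictures are not rectified: a ray, as slopes to the right and down, at radius r is drawn at 1 + k1 r^2 times it, then the intrinsics apply), "cam_to_world" (4x4, takes a point from camera to world coordinates); the wrist camera has in their place "T_tool_cam" (4x4, takes a point from camera to tool coordinates, whose origin is the TCP and whose axes are the flange's). Camera axes: x right, y up, looking along -z (the intrinsics and any distortion apply to the point x, -y, -z); pixel columns grow to the right and rows downward; lengths in m; the calibration is good to about 2 mm. A picture is of the moment at which its call begins: read the wrist's pose just before it. calibration takes no time and is no camera call.
- sign_off(): hands the job in, once; it reports no verdict.
Trained networks look in the newest picture that a camera, given by its name, has taken for a name from the list of things; names that differ only in an ending like _2 or _b are one class to them, and where a whole thing is asked for, a point or a joint stands for the part that bears it (a point fixed in the world has none). Each returns a list of dicts, best first, with "conf" (0 to 1); they miss things now and then, are a little off and sometimes report something else, mostly with a low value. They report only what shows in the picture. A call takes as long as a camera call.
- search_frame(camera, name): "uv" ([column, row] in pixels, amid what is visible of it).
- pinpoint(camera, name): "uv" ([column, row] in pixels: a listed point, or the origin of a listed thing).
The state is a dict: "time_s": time; "qpos": joint angles; "joint_velocities": joint speeds; "effort": joint torques, N m; "tool_pos": TCP position; "tool_rot": TCP orientation; "force": force on the tool from outside, world axes, zero at the start; "wrist_torque": the same for the moment, N m; "grip_width": finger opening in m.
Only numpy, scipy, OpenCV 4.12 (cv2) and the standard library are available. Lean on these libraries where they do the work, as an engineer would, in place of code of your own. Each camera call takes 0.05 s, during which the arm holds its last target. There are 200 camera calls.

## Working session

There is one attempt and no reset: what is moved stays moved. The work goes in short steps, Python scripts to look and compute and a tool call to move; the robot and the scene stay as the last step left them, time stands still between calls to the robot, and variables do not carry over. Pictures are saved under pics/ and viewed, about 8 in all and at most 12, crops included, and the job is handed in when it is done.

Besides the shell and the picture viewer there is one more tool, called after "Request:" in YAML: its name, and indented under it one key for each argument. drive_tool: Moves the arm, as the interface text tells. Its arguments: {"type":"object","properties":{"moves":{"type":"string"},"grip_force":{"type":"number"}},"required":["moves"]}

```bash
mkdir -p pics
cat > h.py <<'E'
from cell import *
import numpy as np, cv2
from scipy.spatial.transform import Rotation as R
def T_cam(name,obs=None):
    c=calibration(name)
    if name!="wrist": return np.array(c["cam_to_world"])
    T=np.eye(4);T[:3,:3]=R.from_euler('xyz',obs["tool_rot"],degrees=True).as_matrix();T[:3,3]=obs["tool_pos"]
    return T@np.array(c["T_tool_cam"])
def ray(name,uv,T):
    c=calibration(name);K=np.array(c["intrinsics"]);k=c["k1"]
    d=cv2.undistortPoints(np.array([[uv]],float),K,np.array([k,0,0,0.]))[0,0]
    return T[:3,3],T[:3,:3]@np.array([d[0],-d[1],-1.])
def at_z(name,uv,z,T):
    o,d=ray(name,uv,T);return o+d*(z-o[2])/d[2]
def at_depth(name,uv,dep,T):
    o,d=ray(name,uv,T);u,v=np.round(uv).astype(int)
    w=dep[max(v-2,0):v+3,max(u-2,0):u+3];w=w[w>0]
    return o+d*np.median(w) if w.size else None
def proj(name,P,T):
    c=calibration(name);K=np.array(c["intrinsics"]);p=T[:3,:3].T@(np.array(P)-T[:3,3])
    x,y=p[0]/-p[2],-p[1]/-p[2];s=1+c["k1"]*(x*x+y*y)
    return K[0,0]*x*s+K[0,2],K[1,1]*y*s+K[1,2]
E
cat > a.py <<'E'
from h import *
np.set_printoptions(precision=4,suppress=True)
o=get_obs();print(o)
Z=dict(carrier_knob=.07,lid_hinge=.082,lid_bar=.082,reader=0,bottle_mid=.075,beaker_mid=.0425,tube_rack_mid=.0425,jar_mid=.0375,timer_mid=.011)
for cam in("scene","top"):
    im,dep=read_camera(cam);cv2.imwrite(f"pics/{cam}0.png",im[:,:,::-1]);T=T_cam(cam);print(cam,T[:3,3])
    for n,z in Z.items():
        for r in pinpoint(cam,n)[:2]:
            print(n,r["conf"],np.array(r["uv"]),at_z(cam,r["uv"],z,T),at_depth(cam,r["uv"],dep,T))
E
python3 a.py
```

```text
{'time_s': 0.0, 'qpos': array([-70.8106,  18.4403,  -4.0141,  83.1772,   1.2948,  78.5399,
        -3.2588]), 'joint_velocities': array([ 0.0867,  0.0138, -0.0023,  0.0776,  0.0213,  0.0028,  0.1117]), 'effort': array([ -0.0003, -49.1285,  -0.4041, -31.253 ,  -0.0641,   0.0438,
         0.0002]), 'tool_pos': array([0.2049, 0.6163, 0.2214]), 'tool_rot': array([-179.8878,    0.0061,  161.6202]), 'force': array([-0.392 , -1.0475,  0.1938]), 'wrist_torque': array([ 0.0048, -0.0046, -0.029 ]), 'grip_width': 0.0871275118856779}
scene [ 1.2386 -0.0002  1.0007]
carrier_knob 0.59 [316.9 178.7] [0.5483 0.1243 0.07  ] [0.5422 0.1254 0.0617]
carrier_knob 0.29 [371.6 172.6] [0.5237 0.2729 0.07  ] [0.4891 0.2861 0.0249]
lid_hinge 0.92 [225.9 235.8] [ 0.7324 -0.1012  0.082 ] [ 0.7314 -0.1014  0.0802]
lid_bar 0.65 [210.3 150.5] [ 0.4691 -0.164   0.082 ] [ 0.4039 -0.1779  0.0041]
reader 0.87 [222.3 219.8] [ 0.6391 -0.1234  0.    ] [ 0.6946 -0.112   0.0926]
bottle_mid 0.63 [304.8 216.2] [0.668  0.0887 0.075 ] [0.6878 0.0856 0.1072]
beaker_mid 0.59 [251.  149.7] [ 0.4303 -0.055   0.0425] [ 0.4664 -0.05
[... 440 characters left out ...]
nge 0.57 [281.5 151. ] [ 0.7281 -0.0926  0.082 ] [ 0.7269 -0.0924  0.0862]
lid_bar 0.72 [307.9 238.2] [ 0.4774 -0.1602  0.082 ] [ 0.4771 -0.1597  0.086 ]
lid_bar 0.61 [151.8 241.4] [0.4729 0.2756 0.082 ] [0.4767 0.2918 0.024 ]
reader 0.7 [289.3 190.3] [ 0.6285 -0.1175  0.    ] [ 0.6114 -0.1114  0.0899]
bottle_mid 0.83 [216.4 175.1] [0.6617 0.095  0.075 ] [0.6515 0.0899 0.1188]
beaker_mid 0.98 [269.8 250. ] [ 0.448  -0.0549  0.0425] [ 0.4496 -0.0555  0.006 ]
tube_rack_mid 0.83 [380.1 217.2] [ 0.5372 -0.3773  0.0425] [ 0.535  -0.3719  0.0611]
jar_mid 0.73 [360.7 180.7] [ 0.6473 -0.3273  0.0375] [ 0.6395 -0.3182  0.0741]
timer_mid 0.88 [151.4 241.2] [0.4782 0.2966 0.011 ] [0.4774 0.2931 0.0235]
```

Run:
```python
import cv2
a=cv2.imread('pics/scene0.png')[90:330,60:460];b=cv2.imread('pics/top0.png')[90:330,80:480]
cv2.imwrite('pics/s1.png',cv2.resize(a,(800,480)));cv2.imwrite('pics/t1.png',cv2.resize(b,(800,480)))
```

```text
(no output)
```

View pics/s1.png

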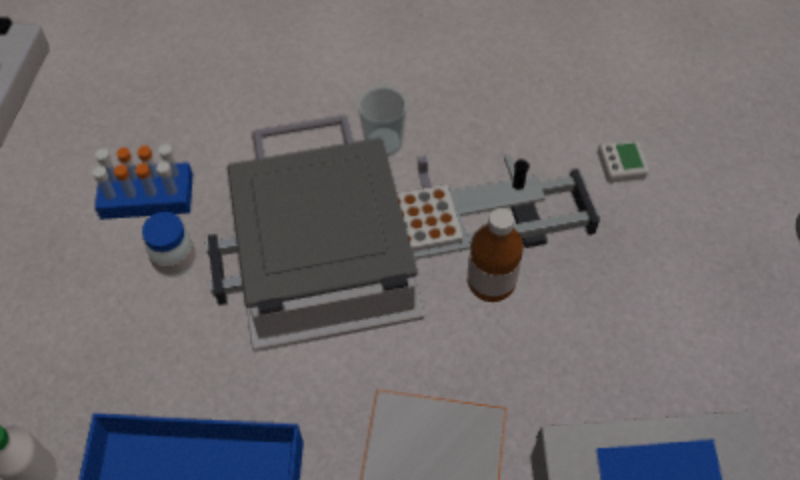

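View pics/t1.png

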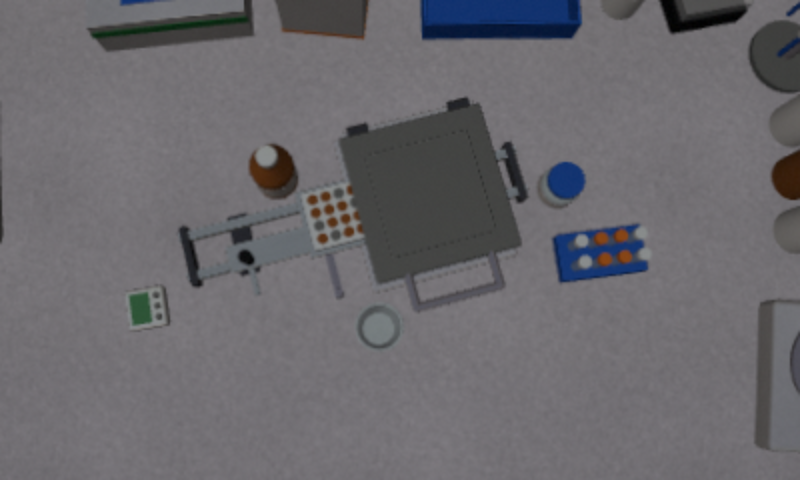

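The top view shows the knob at about (203, 218) full-frame px, the bar handle at (308, 238) with the beaker just beside its left end, and the bottle behind the rail. These agree with the network points, giving a reader yaw of about 14°. I'll move above the knob now and refine with the wrist camera.

```bash
cat >> h.py <<'E'
np.set_printoptions(precision=4,suppress=True)
def shift(P,yaw=None):
    o=get_obs();M=R.from_euler('xyz',o["tool_rot"],degrees=True).as_matrix()
    d=M.T@(np.array(P)-o["tool_pos"])
    dy=0 if yaw is None else -((yaw-o["tool_rot"][2]+90)%180-90)
    print("t",o["time_s"],"pos",o["tool_pos"],o["tool_rot"],"F",o["force"],"w",o["grip_width"]);print("shift",d,"turn",dy)
E
python3 -c "
from h import *
shift([.545,.127,.2],-165.8)"
```

```text
t 1.0 pos [0.205  0.6168 0.2226] [179.9961   0.0042 161.6202] F [-0.2582 -0.0046 -0.3684] w 0.08705468218856859
shift [-0.4771 -0.3576  0.0226] turn -32.57975478293372
```

Request:
drive_tool:
  moves: "-0.04 -0.03 0 -4 0.5; -0.08 -0.06 0 -8 0.5; -0.12 -0.09 0 -12 0.5; -0.16 -0.12 0 -16 0.5; -0.20 -0.15 0 -20 0.5; -0.24 -0.18 0 -24 0.5; -0.28 -0.21 0 -28 0.5; -0.32 -0.24 0 -32.6 0.5"

```text
time_s: 1.8
tool_pos: [0.4339, 0.2864, 0.223]
tool_rot: [180.0, 0.1, -165.6]
force: [0.4, 1.1, -0.4]
grip_width: 0.0653
```

```bash
python3 -c "
from h import *
shift([.545,.127,.2],-165.8)"
```

```text
t 1.8 pos [0.4339 0.2864 0.223 ] [ 179.9652    0.0567 -165.598 ] F [ 0.3906  1.1064 -0.3564] w 0.0653309529677308
shift [-0.0679 -0.182   0.0229] turn 0.2019517877883743
```

Request:
drive_tool:
  moves: "-0.015 -0.04 0 0 0.5; -0.03 -0.08 0 0 0.5; -0.045 -0.12 0 0 0.5; -0.06 -0.16 0.01 0 0.5; -0.068 -0.182 0.02 0 0.5; -0.068 -0.182 0.02 0 0.5; -0.068 -0.182 0.02 0 0.5; -0.068 -0.182 0.02 0 0.5"

```text
time_s: 2.6
tool_pos: [0.5432, 0.1302, 0.2029]
tool_rot: [179.9, 0.0, -165.7]
force: [0.4, 0.8, -0.1]
grip_width: 0.0653
```

```bash
cat > w.py <<'E'
from h import *
import sys
o=get_obs();im,dep=read_camera("wrist");T=T_cam("wrist",o)
cv2.imwrite(f"pics/{sys.argv[1]}.png",im[:,:,::-1]);print("cam",T[:3,3])
Z=dict(carrier_knob=.07,lid_bar=float(sys.argv[2]) if len(sys.argv)>2 else .082,beaker_mid=.0425,carrier=.04)
for n,z in Z.items():
    for r in (search_frame if n=="carrier" else pinpoint)("wrist",n)[:2]: print(n,r["conf"],np.array(r["uv"]),at_z("wrist",r["uv"],z,T),at_depth("wrist",r["uv"],dep,T))
E
python3 w.py w1; python3 -c "
from h import *
shift([.545,.127,.2],-165.8)"
```

```text
cam [0.4703 0.1117 0.3647]
carrier_knob 0.92 [255.1 182.7] [0.544  0.1322 0.07  ] [0.5401 0.1312 0.0854]
beaker_mid 0.95 [109.2  41. ] [ 0.4386 -0.0544  0.0425] [ 0.4349 -0.074   0.0045]
beaker_mid 0.42 [257.6 181.8] [0.549  0.1368 0.0425] [0.5386 0.1334 0.0854]
carrier 0.89 [163.3 182.1] [0.5783 0.0261 0.04  ] [0.5736 0.0298 0.0541]
t 2.85 pos [0.5434 0.1295 0.2029] [ 179.9803    0.036  -165.6805] F [ 0.2697 -0.2138  0.2353] w 0.0654607152581156
shift [-0.0009 -0.0028  0.0029] turn 0.11947170299740151
```

View pics/w1.png

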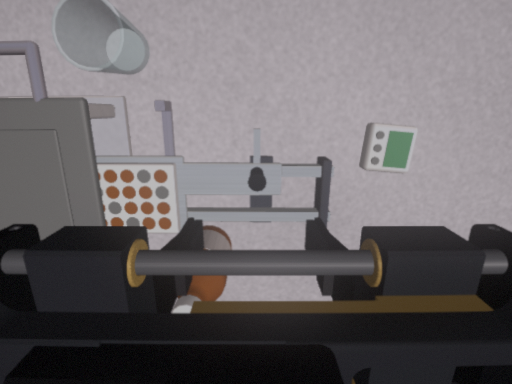

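The wrist view is aligned with the rail. The knob is at (256, 180), level between the fingers, the index post is at (165, 105), and the bottle is behind the gripper and clear of it. Descending to grip the knob.

Request:
drive_tool:
  moves: "-0.001 0.002 0.03 0 0.5; -0.001 0.002 0.06 0 0.5; -0.001 0.002 0.09 0 0.5; -0.001 0.002 0.12 0 0.5; -0.001 0.002 0.14 0 0.5; -0.001 0.002 0.15 0 0.5; -0.001 0.002 0.15 0 0.5; -0.001 0.002 0.15 0 0.5"

```text
time_s: 3.65
tool_pos: [0.5448, 0.131, 0.0536]
tool_rot: [180.0, 0.1, -165.8]
force: [0.4, 1.0, -0.1]
grip_width: 0.0655
```

Request:
drive_tool:
  moves: "0 0 0 0 0; 0 0 0 0 -0.4; 0 0 0 0 -0.8; 0 0 0 0 -1; 0 0 0 0 -1; 0 0 0 0 -1; 0 0 0 0 -1; 0 0 0 0 -1"
  grip_force: 15

```text
time_s: 4.45
tool_pos: [0.544, 0.131, 0.0526]
tool_rot: [180.0, 0.0, -165.8]
force: [-0.0, 1.4, -0.3]
grip_width: 0.0177
```

```bash
python3 -c "
from h import *
shift([.5645,.026,.052],-165.8)"
```

```text
t 4.45 pos [0.544  0.131  0.0526] [ 179.9791    0.0038 -165.7695] F [-0.0393  1.4095 -0.2974] w 0.0177284265586113
shift [ 0.006  -0.1068  0.0005] turn 0.030493511081488123
```

Request:
drive_tool:
  moves: "0 -0.005 0 0 -1; 0 -0.015 0 0 -1; 0 -0.025 0 0 -1; 0 -0.035 0 0 -1; 0 -0.045 0 0 -1; 0 -0.055 0 0 -1; 0 -0.06 0 0 -1; 0 -0.06 0 0 -1"
  grip_force: 15

```text
time_s: 5.25
tool_pos: [0.5593, 0.0705, 0.0526]
tool_rot: [-179.9, 0.0, -165.9]
force: [-0.6, -0.7, 0.6]
grip_width: 0.0174
```

```bash
python3 w.py w2; python3 -c "
from h import *
shift([.5645,.026,.052],-165.8)
o=get_obs();print(o['wrist_torque'])
for cam in('scene','top'):
    im,d=read_camera(cam);T=T_cam(cam);cv2.imwrite(f'pics/{cam}2.png',im[:,:,::-1])
    for n,z in dict(carrier_knob=.07,lid_hinge=.082,lid_bar=.082).items():
        for r in pinpoint(cam,n)[:1]: print(cam,n,r['conf'],at_z(cam,r['uv'],z,T))
"
```

```text
cam [0.4862 0.0527 0.2144]
carrier_knob 0.97 [253.1 243.3] [0.5576 0.07   0.07  ] [0.5497 0.0681 0.086 ]
carrier 0.72 [137.1 215.5] [ 0.5716 -0.0076  0.04  ] [ 0.5718 -0.0077  0.0396]
t 5.5 pos [0.5587 0.0726 0.0526] [-179.9912   -0.0098 -165.7551] F [-0.4086 -1.3883  0.6006] w 0.017098523837824946
shift [ 0.0059 -0.0466  0.0006] turn 0.04493323595812626
[-0.1765  0.0605 -0.0122]
scene carrier_knob 0.81 [0.5554 0.0696 0.07  ]
scene lid_hinge 0.55 [ 0.7314 -0.0962  0.082 ]
scene lid_bar 0.97 [ 0.478  -0.1626  0.082 ]
top carrier_knob 0.63 [ 0.7309 -0.0996  0.07  ]
top lid_hinge 0.82 [ 0.7343 -0.0965  0.082 ]
top lid_bar 0.55 [ 0.4772 -0.1682  0.082 ]
```

View pics/w2.png

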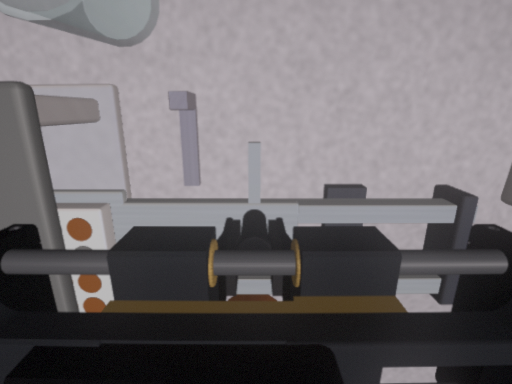

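The wrist view shows the index post top at about (182, 101) with a low strip running to the rail. The carrier finger is at (254, 143–205), still short of the post.

Run:
```python
from h import *
o=get_obs();T=T_cam("wrist",o)
e=R.from_euler('xyz',o["tool_rot"],degrees=True).as_matrix()
p=at_z("wrist",(182,101),.03,T)
for lab,uv,z in [("post",(182,101),.03),("strip_end",(191,184),.0),("fing tip",(254,144),.04),("fing base",(254,200),.04),("railedge",(135,200),.03),("railedge2",(440,200),.03)]:
    q=at_z("wrist",uv,z,T);print(lab,q,"tool frame",e.T@(q-o["tool_pos"]))
im,d=cv2.imread("pics/w2.png"),None
_,dep=read_camera("wrist")
for uv in [(182,101),(254,160),(254,190),(191,150)]: print(uv,at_depth("wrist",uv,dep,T))
```

```text
post [0.4912 0.0087 0.03  ] tool frame [ 0.0812 -0.0454  0.0225]
strip_end [0.553  0.0196 0.    ] tool frame [ 0.0186 -0.0501  0.0525]
fing tip [0.5053 0.0596 0.04  ] tool frame [0.055  0.0004 0.0126]
fing base [0.541  0.0686 0.04  ] tool frame [0.0181 0.0004 0.0125]
railedge [ 0.5648 -0.0117  0.03  ] tool frame [ 0.0149 -0.0833  0.0225]
railedge2 [0.5119 0.1972 0.03  ] tool frame [0.0147 0.1322 0.0226]
(182, 101) [0.4912 0.0086 0.0298]
(254, 160) [0.5151 0.0621 0.0399]
(254, 190) [0.5345 0.067  0.0395]
(191, 150) [0.5251 0.0156 0.0059]
```

Request:
drive_tool:
  moves: "0 -0.006 0 0 -1; 0 -0.014 0 0 -1; 0 -0.022 0 0 -1; 0 -0.03 0 0 -1; 0 -0.036 0 0 -1; 0 -0.04 0 0 -1; 0 -0.044 0 0 -1; 0 -0.046 0 0 -1"
  grip_force: 25

```text
time_s: 6.75
tool_pos: [0.568, 0.0358, 0.0525]
tool_rot: [179.4, -0.1, -165.6]
force: [-9.4, 17.7, 6.3]
grip_width: 0.0173
```

```bash
python3 w.py w3; python3 -c "
from h import *
shift([.5645,.026,.052],-165.8)"
```

```text
cam [0.4959 0.0158 0.2145]
carrier_knob 0.7 [254.6 242.1] [0.5654 0.0357 0.07  ] [0.558  0.0336 0.0855]
carrier 0.77 [230.3 212.3] [0.5625 0.0186 0.04  ] [0.5627 0.0186 0.0397]
t 7.0 pos [0.5679 0.0359 0.0525] [ 179.4178   -0.1328 -165.5203] F [-8.1781 14.3704  4.772 ] w 0.016972745924304172
shift [ 0.0058 -0.0087  0.0004] turn 0.27972311659792126
```

View pics/w3.png

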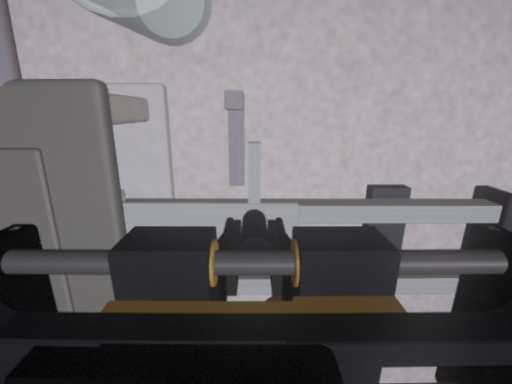

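Run:
```python
from h import *
shift([.5645,.026,.052],-165.8);print(get_obs()['wrist_torque'])
im,_=read_camera("scene");a=im[100:260,170:370,::-1]
T=T_cam("scene")
for n in ("bottle_mid","lid_bar"):
    for r in pinpoint("scene",n)[:1]: print(n,r["conf"],at_z("scene",r["uv"],.075,T))
cv2.imwrite("pics/s3.png",cv2.resize(a,(750,600),interpolation=cv2.INTER_CUBIC))
```

```text
t 7.0 pos [0.5679 0.0359 0.0525] [ 179.4178   -0.1328 -165.5203] F [-8.1781 14.3704  4.772 ] w 0.016972745924304172
shift [ 0.0058 -0.0087  0.0004] turn 0.27972311659792126
[ 2.9622  1.5417 -0.095 ]
lid_bar 0.8 [ 0.4724 -0.1604  0.075 ]
```

View pics/s3.png

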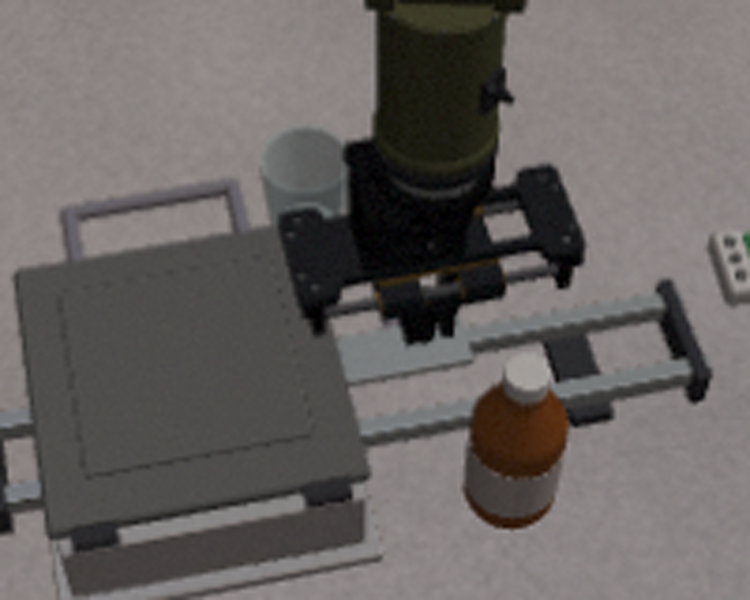

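Everything looks clear: the gripper body is over the lid edge with nominal 33 mm of clearance. Force and torque agree with a load at the fingertips, about 9 mm short, so this is the detent ridge. I'll push slightly more, then relax.

Request:
drive_tool:
  moves: "0 -0.001 0 0 -1; 0 -0.002 0 0 -1; 0 -0.003 0 0 -1; 0 -0.003 0 0 -1; 0 -0.002 0 0 -1; 0 -0.001 0 0 -1; 0 0 0 0 -1; 0 0 0 0 -1"

```text
time_s: 7.95
tool_pos: [0.5679, 0.0359, 0.0525]
tool_rot: [179.4, -0.1, -165.5]
force: [-7.8, 13.7, 5.1]
grip_width: 0.0171
```

```bash
python3 -c "
from h import *
shift([.5645,.026,.052],-165.8);print(get_obs()['wrist_torque'])"
```

```text
t 7.95 pos [0.5679 0.0359 0.0525] [ 179.4287   -0.1339 -165.5075] F [-7.7621 13.6679  5.0975] w 0.017114680887085978
shift [ 0.0058 -0.0087  0.0004] turn 0.2925171639193138
[ 2.9338  1.5824 -0.0907]
```

Request:
drive_tool:
  moves: "0.001 -0.001 -0.001 0 -1; 0.002 -0.002 -0.002 0 -1; 0.002 -0.003 -0.002 0 -1; 0.002 -0.003 -0.002 0 -1; 0.002 -0.003 -0.002 0 -1; 0.002 -0.003 -0.002 0 -1; 0.002 -0.003 -0.002 0 -1; 0.002 -0.003 -0.002 0 -1"

```text
time_s: 8.75
tool_pos: [0.5678, 0.0356, 0.053]
tool_rot: [179.3, 0.0, -165.4]
force: [-0.2, 19.7, -8.4]
grip_width: 0.017
```

```bash
python3 -c "
from h import *
shift([.5645,.026,.052],-165.8);o=get_obs();print(o['wrist_torque'],o['qpos'],o['effort'])"
```

```text
t 8.75 pos [0.5678 0.0356 0.053 ] [ 179.309     0.0495 -165.4087] F [-0.2306 19.6884 -8.4125] w 0.016989037053757837
shift [ 0.0056 -0.0085  0.0009] turn 0.39133642734879004
[ 4.0526  0.0081 -0.1384] [-23.7922  17.4815  20.8056 106.2393  -8.0687  57.6946 105.063 ] [ 11.4438 -44.1247  15.6911 -28.3809   5.8329   0.0193   0.1297]
```

Run:
```python
from h import *
o=get_obs();e=R.from_euler('xyz',o["tool_rot"],degrees=True).as_matrix()
im,dep=read_camera("wrist");T=T_cam("wrist",o);cv2.imwrite("pics/w4.png",im[:,:,::-1])
print(dep.min(),dep.max(),np.array(calibration("wrist")["T_tool_cam"]))
for uv in [(20,240),(40,285),(20,262),(80,262),(170,262),(210,262),(80,150),(110,150),(60,90),(118,200),(125,195),(235,100),(254,150),(254,185),(200,212),(130,212),(125,250),(150,110),(270,300),(300,262)]:
    p=at_depth("wrist",uv,dep,T); print(uv,p,None if p is None else e.T@(p-o["tool_pos"]))
```

```text
0.0 0.2854156 [[-0.0004  0.9614  0.2753  0.0751]
 [ 1.      0.0005 -0.0003  0.0003]
 [-0.0004  0.2753 -0.9614 -0.1619]
 [ 0.      0.      0.      1.    ]]
(20, 240) [ 0.5552 -0.0498  0.1303] [ 0.0336 -0.0786 -0.0783]
(40, 285) [ 0.5742 -0.0446  0.1273] [ 0.014  -0.0783 -0.0753]
(20, 262) [ 0.5569 -0.0431  0.1389] [ 0.0303 -0.0724 -0.0868]
(80, 262) [ 0.5519 -0.0247  0.1391] [ 0.0305 -0.0533 -0.0868]
(170, 262) [0.5404 0.0034 0.146 ] [ 0.0345 -0.0231 -0.0933]
(210, 262) [0.5397 0.0142 0.1427] [ 0.0325 -0.0126 -0.0899]
(80, 150) [ 0.5317 -0.0563  0.0878] [ 0.0581 -0.0795 -0.0359]
(110, 150) [ 0.5293 -0.0446  0.0841] [ 0.0575 -0.0675 -0.032 ]
(60, 90) [ 0.5075 -0.0673  0.0877] [ 0.0842 -0.084  -0.0358]
(118, 200) [ 0.5533 -0.038   0.0838] [ 0.0326 -0.0673 -0.0317]
(125, 195) [ 0.5704 -0.054   0.0342] [ 0.02   -0.0876  0.0177]
(235, 100) [0.4916 0.004  0.0294] [ 0.0817 -0.0117  0.0234]
(254, 150) [0.5182 0.0233 0.0397] [0.0512 0.0004 0.0132]
(254, 185) [0.5403 0.0291 0.0398] [0.0283 0.0004 0.0132]
(200, 212) [ 0.5676 -0.0014  0.0397] [ 0.0096 -0.0359  0.0128]
(130, 212) [ 0.5794 -0.0471  0.0396] [ 0.0097 -0.0831  0.0124]
(125, 250) [ 0.5411 -0.0099  0.144 ] [ 0.0372 -0.0363 -0.0915]
(150, 110) [ 0.5127 -0.0534  0.0123] [ 0.0758 -0.0727  0.0398]
(270, 300) [0.6464 0.0716 0.0084] [-0.0851  0.0145  0.0449]
(300, 262) [0.5318 0.0389 0.1454] [ 0.034   0.0134 -0.0924]
```

View pics/w4.png

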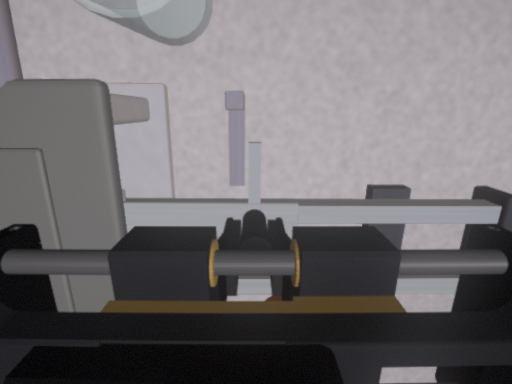

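The gripper legs (z ≥ 0.127) are well clear of the lid (0.088). The finger is still about 19 px, or 11.5 mm, short of the post, inside the detent zone. I'll recentre sideways and press a little more firmly.

Request:
drive_tool:
  moves: "-0.001 0 0.001 0 -1; -0.001 -0.001 0.001 0 -1; -0.001 -0.002 0.001 0 -1; -0.001 -0.003 0.001 0 -1; -0.001 -0.004 0.001 0 -1; -0.001 -0.004 0.001 0 -1; -0.001 -0.004 0.001 0 -1; -0.001 -0.004 0.001 0 -1"

```text
time_s: 9.6
tool_pos: [0.5715, 0.0211, 0.0529]
tool_rot: [180.0, 0.1, -165.8]
force: [4.1, 4.3, -9.4]
grip_width: 0.0164
```

```bash
python3 -c "
from h import *
shift([.5645,.026,.052],-165.8);o=get_obs();print(o['wrist_torque'],o['qpos'],o['effort'])"
```

```text
t 9.6 pos [0.5715 0.0211 0.0529] [ 179.9871    0.0779 -165.8118] F [ 4.0663  4.2831 -9.3917] w 0.016359399549446256
shift [0.0056 0.0065 0.0008] turn -0.011750496139057987
[ 0.8027 -0.8245 -0.0073] [-23.2     17.7566  21.404  105.9889  -7.6111  57.5652 105.55  ] [  2.157  -45.2057   6.3175 -27.7292   1.2129   1.4119  -0.0078]
```

It clicked through, moving about 15 mm. Checking alignment of the finger and post.

```bash
cat > gap.py <<'E'
from h import *
import sys
o=get_obs();e=R.from_euler('xyz',o["tool_rot"],degrees=True).as_matrix()
im,dep=read_camera("wrist");T=T_cam("wrist",o);cv2.imwrite("pics/%s.png"%sys.argv[1],im[:,:,::-1])
P=np.full((200,512,3),np.nan)
for v in range(70,200):
    for u in range(190,330):
        if dep[v,u]>0:
            a,d=ray("wrist",(u,v),T);P[v,u]=a+d*dep[v,u]
z=P[:,:,2];rel=(P-o["tool_pos"])@e
for lab,lo,hi,x0,x1 in [("post",.024,.034,.07,.095),("finger",.036,.044,.03,.054)]:
    m=(z>lo)&(z<hi)&(rel[:,:,0]>x0)&(rel[:,:,0]<x1);q=rel[m];print(lab,m.sum(),q.mean(0),q.min(0),q.max(0))
E
python3 gap.py w5; python3 -c "
import cv2;a=cv2.imread('pics/w5.png')[60:240,130:400];cv2.imwrite('pics/w5c.png',cv2.resize(a,None,fx=2.5,fy=2.5))"
```

```text
Traceback (most recent call last):
  File "gap.py", line 9, in <module>
    a,d=ray("wrist",(u,v),T);P[v,u]=a+d*dep[v,u]
        ~~~^^^^^^^^^^^^^^^^^
  File "h.py", line 10, in ray
    c=calibration(name);K=np.array(c["intrinsics"]);k=c["k1"]
ValueError: time passes only in moves, steps and waits
```

View pics/w5c.png

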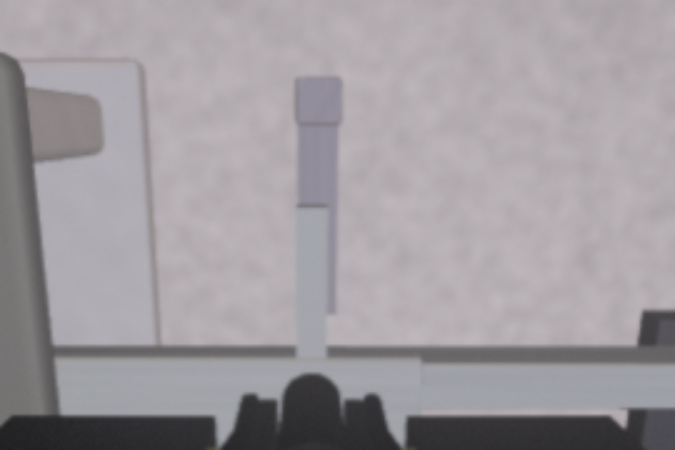

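The finger (crop x 312) is about 1.5 mm past the post's centre (318), within the 3 mm click. Relax the push and open.

Request:
drive_tool:
  moves: "-0.001 0.0005 0.001 0 -1; -0.001 0.001 0.001 0 -1; -0.001 0.0015 0.001 0 -1; -0.001 0.0015 0.001 0 -1; -0.001 0.0015 0.001 0 -0.4; -0.001 0.0015 0.001 0 0.2; -0.001 0.0015 0.001 0 0.2; -0.001 0.0015 0.001 0 0.2"

```text
time_s: 10.45
tool_pos: [0.5717, 0.0226, 0.0529]
tool_rot: [-180.0, 0.0, -165.8]
force: [-0.3, -0.1, -0.7]
grip_width: 0.0408
```

```bash
cat > gap.py <<'E'
from h import *
import sys
o=get_obs();im,dep=read_camera("wrist")
cv2.imwrite("pics/%s.png"%sys.argv[1],im[:,:,::-1])
print(o["tool_pos"],o["force"],o["grip_width"])
# post top: depth band on rows 85..108 ; finger rows 150..190
T=T_cam("wrist",o)
def cols(v): 
    d=dep[v];g=np.where(np.abs(np.diff(d[150:360]))>.006)[0]+150;return g
for v in (95,100,104,150,160,170): print(v,cols(v),dep[v,cols(v)])
for r in pinpoint("wrist","carrier_knob")[:1]: print(r["conf"],np.array(r["uv"]),at_z("wrist",r["uv"],.07,T))
shift(list(o["tool_pos"]),-165.8)
E
python3 gap.py w6
```

```text
[0.5717 0.0226 0.0529] [-0.3231 -0.0701 -0.6549] 0.04075957086963228
95 [176 177 232 233 245 263] [0.1917 0.     0.2028 0.     0.2042 0.1746]
100 [163 164 245 263] [0.1803 0.     0.2047 0.1769]
104 [171 172 245 263] [0.1934 0.     0.2051 0.1759]
150 [189 211 212 245 258 262] [0.2077 0.2149 0.     0.2148 0.1756 0.2081]
160 [189 245 258 311 312] [0.2095 0.2162 0.1765 0.2171 0.    ]
170 [245 258 265 266] [0.2191 0.1784 0.2197 0.    ]
0.79 [251.6 242.9] [0.5702 0.0212 0.07  ]
t 10.55 pos [0.5716 0.0227 0.0527] [ 179.9976    0.021  -165.7755] F [ 0.4313 -0.0907  0.2719] w 0.047944643561077256
shift [-0.0001 -0.0001 -0.0001] turn 0.02445920648611377
```

The carrier is seated: gripper open with zero force, finger centre about 1.5 mm past the post centre. Now lift away and go to the bar, turning the tool by +90°.

Request:
drive_tool:
  moves: "0 0 -0.03 0 0.3; 0 0 -0.07 0 0.3; 0 0 -0.11 0 0.3; 0 0 -0.15 0 0.2; 0.02 -0.025 -0.15 8 0; 0.04 -0.05 -0.15 16 0; 0.06 -0.075 -0.15 24 -0.05; 0.08 -0.1 -0.15 32 -0.05"

```text
time_s: 11.35
tool_pos: [0.5179, -0.0951, 0.2028]
tool_rot: [180.0, 0.0, 161.9]
force: [-0.2, -0.9, -1.0]
grip_width: 0.0421
```

```bash
python3 -c "
from h import *
shift([.475,-.163,.2],104.2)"
```

```text
t 11.35 pos [ 0.5179 -0.0951  0.2028] [179.9764   0.0275 161.9014] F [-0.1647 -0.8937 -0.9507] w 0.04212088434938332
shift [ 0.0197 -0.0779  0.0028] turn 57.70139202588116
```

Request:
drive_tool:
  moves: "0.003 -0.012 0 7.2 -0.05; 0.006 -0.024 0 14.4 -0.05; 0.009 -0.036 0 21.6 -0.05; 0.012 -0.048 0 28.9 -0.05; 0.015 -0.06 0 36.1 -0.05; 0.018 -0.07 0 43.3 -0.05; 0.02 -0.078 0 50.5 -0.05; 0.02 -0.078 0 57.7 -0.05"

```text
time_s: 12.15
tool_pos: [0.4749, -0.1636, 0.2028]
tool_rot: [180.0, 0.0, 104.1]
force: [-0.4, 0.4, -0.1]
grip_width: 0.0414
```

Request:
drive_tool:
  moves: "0 0 0 0 -0.05; 0 0 0 0 -0.05; 0 0 0 0 -0.05; 0 0 0 0 -0.05; 0 0 0 0 -0.05; 0 0 0 0 -0.05; 0 0 0 0 -0.05; 0 0 0 0 -0.05"

```text
time_s: 12.95
tool_pos: [0.4756, -0.1622, 0.2026]
tool_rot: [180.0, -0.0, 104.5]
force: [-0.1, 0.5, -0.1]
grip_width: 0.041
```

```bash
python3 w.py w7; python3 -c "
from h import *
shift([.475,-.163,.2],104.2);print(get_obs()['qpos'])"
```

```text
cam [ 0.457  -0.0886  0.3644]
carrier_knob 0.67 [394.9  28.6] [0.5687 0.0193 0.07  ] [0.563  0.0138 0.0849]
lid_bar 0.75 [256.9 189.9] [ 0.4803 -0.1664  0.082 ] [ 0.4798 -0.1648  0.0875]
beaker_mid 0.68 [247.6  71.9] [ 0.4401 -0.0511  0.0425] [ 0.4381 -0.0467  0.0046]
carrier 0.86 [382.1  37.3] [0.5699 0.0189 0.04  ] [0.5642 0.0134 0.0564]
carrier 0.64 [399.8 159.4] [ 0.6388 -0.0988  0.04  ] [ 0.6105 -0.0972  0.0904]
t 13.2 pos [ 0.4756 -0.1622  0.2026] [179.9943  -0.0041 104.521 ] F [-0.6511 -0.1486  1.2292] w 0.04105093507504753
shift [-0.0006 -0.0008  0.0026] turn 0.3209560300053198
[-17.5921   0.2113  33.7716 106.3631  -0.1292  73.4584  30.737 ]
```

View pics/w7.png

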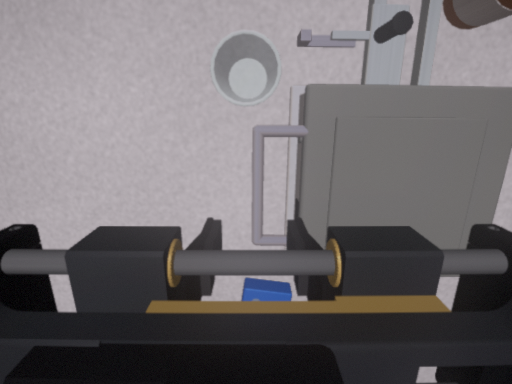

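The bar is at column 258, rows 130–243, parallel to the image columns and centred between the fingers. The beaker is well clear at (246, 70). Descending and gripping.

Request:
drive_tool:
  moves: "-0.005 0.003 0.03 0 -0.05; -0.005 0.003 0.06 0 -0.05; -0.005 0.003 0.09 0 -0.05; -0.005 0.003 0.11 0 -0.05; -0.005 0.003 0.125 0 -0.05; -0.005 0.003 0.135 0 -0.05; -0.005 0.003 0.14 0 -0.05; -0.005 0.003 0.14 0 -0.05"

```text
time_s: 14.0
tool_pos: [0.4797, -0.1662, 0.0623]
tool_rot: [-180.0, -0.0, 104.5]
force: [-0.1, 0.2, 0.6]
grip_width: 0.0414
```

Request:
drive_tool:
  moves: "0 0 0 0 -0.3; 0 0 0 0 -0.5; 0 0 0 0 -0.7; 0 0 0 0 -1; 0 0 0 0 -1; 0 0 0 0 -1; 0 0 0 0 -1; 0 0 0 0 -1"
  grip_force: 25

```text
time_s: 14.8
tool_pos: [0.4804, -0.1662, 0.0628]
tool_rot: [179.9, 0.0, 104.5]
force: [1.2, 1.1, 0.7]
grip_width: 0.0114
```

```bash
python3 -c "
from h import *
shift([.475,-.163,.2],104.2);print(get_obs()['qpos'])"
```

```text
t 14.8 pos [ 0.4804 -0.1662  0.0628] [179.9313   0.0137 104.5266] F [1.2368 1.1134 0.6721] w 0.011411891190538726
shift [ 0.0044 -0.0043 -0.1372] turn 0.3266064799192918
[-15.3514  10.3365  34.2665 114.5932  -6.9525  56.9633  36.8036]
```

Request:
drive_tool:
  moves: "0 0.0002 -0.009 0 -1; 0 0.001 -0.0227 0 -1; 0 0.0025 -0.036 0 -1; 0 0.0048 -0.0496 0 -1; 0 0.0077 -0.063 0 -1; 0 0.0114 -0.076 0 -1; 0 0.0157 -0.089 0 -1; 0 0.0198 -0.0995 0 -1"
  grip_force: 30

```text
time_s: 15.6
tool_pos: [0.5001, -0.1613, 0.1626]
tool_rot: [179.9, 0.1, 104.5]
force: [7.6, -1.1, -6.8]
grip_width: 0.0107
```

```bash
python3 -c "
from h import *
b0=np.array([.4804,-.1662,.0628]);h=np.array([.968,.25,0])
t=np.pi/4
shift(b0+h*.26*(1-np.cos(t))+np.array([0,0,.26*np.sin(t)]),104.2)
d=get_obs()['tool_pos']-b0;print('theta',np.degrees(np.arctan2(d[2],.26-d@h)),np.hypot(d[2],.26-d@h),get_obs()['qpos'])"
```

```text
t 15.6 pos [ 0.5001 -0.1613  0.1626] [179.8773   0.0765 104.5414] F [ 7.6366 -1.0603 -6.7665] w 0.010687559595903834
shift [-0.     0.056 -0.084] turn 0.3414392032055673
theta 22.60125553775146 0.2595979387001768 [-17.2704   5.4953  34.3235 106.5598  -3.3193  68.785   32.6663]
```

Request:
drive_tool:
  moves: "0 0.0065 -0.0145 0 -1; 0 0.014 -0.0285 0 -1; 0 0.021 -0.040 0 -1; 0 0.0285 -0.0515 0 -1; 0 0.0367 -0.0625 0 -1; 0 0.044 -0.071 0 -1; 0 0.0516 -0.0795 0 -1; 0 0.0564 -0.084 0 -1"

```text
time_s: 16.4
tool_pos: [0.5548, -0.1474, 0.2449]
tool_rot: [180.0, 0.1, 104.5]
force: [8.5, -1.9, -11.0]
grip_width: 0.0104
```

Request:
drive_tool:
  moves: "0 0 0 0 -1; 0 0 0 0 -1; 0 0 0 0 -1; 0 0 0 0 -1; 0 0 0 0 -1; 0 0 0 0 -1; 0 0 0 0 -1; 0 0 0 0 -1"

```text
time_s: 17.2
tool_pos: [0.554, -0.1476, 0.2441]
tool_rot: [-180.0, 0.1, 104.5]
force: [8.3, -1.9, -11.3]
grip_width: 0.0103
```

Run:
```python
from h import *
b0=np.array([.4804,-.1662,.0628]);h=np.array([.968,.25,0])
o=get_obs();d=o['tool_pos']-b0;print('theta',np.degrees(np.arctan2(d[2],.26-d@h)),np.hypot(d[2],.26-d@h),o['tool_pos'],o['force'],o['grip_width'],o['joint_velocities'])
out=[]
for cam in("scene","top"):
    im,dep=read_camera(cam);T=T_cam(cam)
    for n,z in dict(carrier_knob=.07,lid_bar=.266,bottle_mid=.075,beaker_mid=.0425,tube_rack_mid=.0425,jar_mid=.0375,timer_mid=.011).items():
        for r in pinpoint(cam,n)[:1]: print(cam,n,r["conf"],at_z(cam,r["uv"],z,T))
    out.append(cv2.resize(im[90:290,120:400,::-1],(420*1,300)) if 0 else cv2.resize(im[90:290,110:400,::-1],(400,276)))
cv2.imwrite("pics/f.png",cv2.resize(np.hstack(out),(800,276)))
```

```text
theta 44.55943971883399 0.25840900763450136 [ 0.554  -0.1476  0.2441] [  8.3457  -1.8757 -11.323 ] 0.010284625455181724 [-0.0711  0.1062  0.0445 -0.04   -0.0471 -0.0818 -0.004 ]
scene carrier_knob 0.82 [0.5567 0.0224 0.07  ]
scene bottle_mid 0.94 [0.6636 0.0908 0.075 ]
scene beaker_mid 0.51 [ 0.4478 -0.0613  0.0425]
scene tube_rack_mid 0.82 [ 0.5354 -0.3858  0.0425]
scene jar_mid 0.7 [ 0.6452 -0.3192  0.0375]
scene timer_mid 0.93 [0.4716 0.2907 0.011 ]
top carrier_knob 0.9 [0.5675 0.0189 0.07  ]
top beaker_mid 0.89 [ 0.435  -0.0518  0.0425]
top tube_rack_mid 0.94 [ 0.5305 -0.3757  0.0425]
top jar_mid 0.68 [ 0.6501 -0.3196  0.0375]
top timer_mid 0.6 [0.4773 0.2929 0.011 ]
```

View pics/f.png

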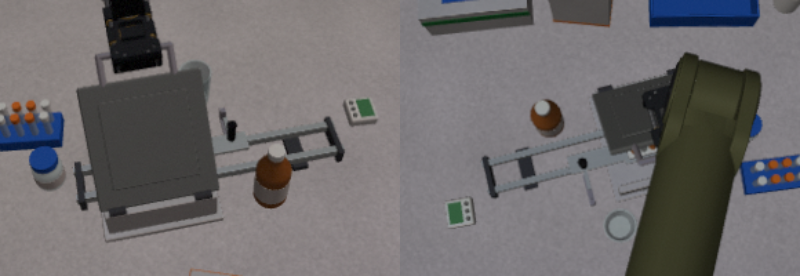

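The lid is open, measured at 44.6°, and bystanders appear unmoved. A radial strain of about 13 N comes from a slight arc mismatch; I'll ease it by 3 mm.

Request:
drive_tool:
  moves: "0 0.001 0 0 -1; 0 0.002 0 0 -1; 0 0.003 0 0 -1; 0 0.003 0 0 -1; 0 0.003 0 0 -1; 0 0.003 0 0 -1; 0 0.003 0 0 -1; 0 0.003 0 0 -1"

```text
time_s: 18.8
tool_pos: [0.5563, -0.147, 0.2462]
tool_rot: [-180.0, 0.0, 104.5]
force: [0.8, -3.9, -3.0]
grip_width: 0.0098
```

Run:
```python
from h import *
b0=np.array([.4804,-.1662,.0628]);h=np.array([.968,.25,0])
o=get_obs();d=o['tool_pos']-b0;print('theta',np.degrees(np.arctan2(d[2],.26-d@h)),np.hypot(d[2],.26-d@h),o['tool_pos'],o['force'],o['grip_width'])
im,dep=read_camera("wrist");T=T_cam("wrist",o);cv2.imwrite("pics/w8.png",im[:,:,::-1])
# lid plane fit from visible panel, and rail finger/post
K=np.array(calibration("wrist")["intrinsics"])
vv,uu=np.mgrid[0:384:3,0:512:3];m=dep[::3,::3]>0
pts=np.stack([uu[m],vv[m]],1).astype(float)
n=cv2.undistortPoints(pts[:,None],K,np.array([calibration("wrist")["k1"],0,0,0.]))[:,0]
P=(np.c_[n[:,0],-n[:,1],-np.ones(len(n))]*dep[::3,::3][m][:,None])@T[:3,:3].T+T[:3,3]
a=P-np.array([.731,-.0965,.082]);x=a@h;y=a@np.array([-.25,.968,0]);z=a[:,2]
s=(x<-.02)&(x>-.16)&(y<.1)&(y>-.1)&(z>-.04+.3*-x)
print(s.sum());
if s.sum()>30:
    c=np.polyfit(x[s],z[s],1);r=z[s]-np.polyval(c,x[s]);k=abs(r)<.01;c=np.polyfit(x[s][k],z[s][k],1);print("lid angle",np.degrees(np.arctan(-c[0])),k.sum())
for q in pinpoint("wrist","carrier_knob")[:1]: print("knob",q["conf"],at_z("wrist",q["uv"],.07,T))
```

```text
theta 45.264885795650464 0.2582427185100966 [ 0.5563 -0.147   0.2462] [ 0.7617 -3.8758 -2.9973] 0.009779284761376806
4332
lid angle 59.458037142165836 430
knob 0.75 [0.5699 0.0162 0.07  ]
```

View pics/w8.png

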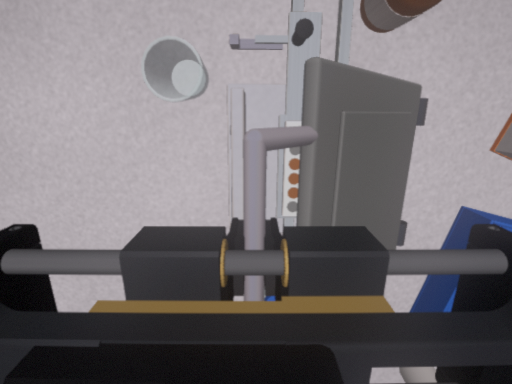

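Run:
```python
from h import *
h=np.array([.968,.25,0])
o=get_obs();print(o['grip_width'],o['force'],o['joint_velocities'])
im,dep=read_camera("wrist");T=T_cam("wrist",o)
M=R.from_euler('xyz',o["tool_rot"],degrees=True).as_matrix()
for uv in [(255,160),(255,180),(255,205),(255,215)]:
    p=at_depth("wrist",uv,dep,T);print("bar",p,"tool",M.T@(p-o["tool_pos"]))
A=[at_depth("wrist",(u,v),dep,T) for u,v in [(330,110),(350,200),(345,140),(370,110),(390,150),(380,200)]]
for p in A: a=p-np.array([.731,-.0965,.082]);print(a@h,a[2],np.degrees(np.arctan2(a[2]-.006*.7,-a@h+.006*.7)))
```

```text
0.010047691051144187 [-0.0841 -4.4519 -3.5013] [0.0929 0.0808 0.11   0.0528 0.0609 0.0805 0.0055]
bar [ 0.544  -0.0958  0.2737] tool [ 0.0526  0.0009 -0.0275]
bar [ 0.5465 -0.1057  0.2733] tool [ 0.0424  0.0009 -0.0271]
bar [ 0.5499 -0.1185  0.2734] tool [ 0.0291  0.0009 -0.0272]
bar [ 0.5512 -0.1238  0.2737] tool [ 0.0237  0.0009 -0.0274]
-0.13364350666944302 0.14579954196363898 45.770074662992144
-0.10659295228157452 0.12160390712785375 46.65941765185309
-0.11884004273381224 0.13441395448524146 46.62258042552531
-0.09090397056655862 0.10259654996522462 45.97484336778885
-0.05434770385280678 0.06873765370754271 47.78610150421616
-0.06016847944992329 0.07401733783684507 47.325321480168746
```

```bash
python3 -c "
from h import *
print(sign_off())"
```

```text
the job is handed in; nothing more can be done
None
```

I pushed the carrier into the reading station with the lid shut. I then lifted the lid by its bar to about 45° and handed the job in with the gripper still holding it.

- **Carrier:** it stuck on the detent longer than I expected. The push stalled at about 16–19 N, against the 7 N stated. It clicked through when I pressed harder. With the gripper released, the side finger was about 1.5 mm past the index post's centre, within the 3 mm allowed. I did not re-measure that gap after lifting the lid; the finger and post still looked level in the last wrist picture.
- **Lid:** the arm pose gave 45.3°. Depth points on the panel gave 46–48°, with those furthest from the hinge closest to 46°. My first plane fit read 59°. I discarded it because it had picked up points that were not on the panel. The bar sat within about 2 mm of the grasp point, and the arm was steady with only 3–5 N on the wrist. The finger opening read 10 mm on the 12 mm bar, which I did not explain.
- **Bystanders:** none were touched as far as I could see, and those the cameras detected were within about 15 mm of their first readings. The largest shift was the beaker in the top view (about 13 mm), where the scene camera put the same beaker within 7 mm of its first position; I take this as detection scatter.
- **Time:** about 19 s of the 59 s allowed.

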